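# Set the stirrer's thumbwheel preset to 4 and start it

## Robot

A 7-joint arm with a two-finger parallel gripper is mounted at the origin on a cart in front of the work surface, level with it; the furniture and walls round the work are solid. World frame = base frame: x ahead of the robot, y to its left, z up, the work surface at z = 0. Lengths are in m, angles in degrees, forces in N, time in s.
With the tool pointing down it reaches from about 0.4 to 0.925 m from the base axis. Payload 5.6 kg.
Tool frame: the origin (TCP) lies between the finger pads; the fingertips stand 19 mm ahead of it and the grasp point (between the pads) is the TCP; y points along the fingers, z is the direction in which the jaws open and shut, and the axes are right-handed (so a half turn about y gives the same grasp; the last joint's range is limited). The gripper opens to 85 mm and grips with 20 to 120 N. Pads are 22 mm wide; open, the fingers measure 114 mm over their backs; the gripper's body (76 mm by 85 mm) begins 54 mm behind the grasp point. The pads swing forward as they close: fully open they stand 13 mm farther back than shut.
Start: joints at [-65.489, 26.786, -0.665, 91.828, 0.344, 61.387, -3.226], TCP at [0.295, 0.579, 0.25] pointing down, gripper open.
Joint ranges: [-144.91, 144.91], [-17.63, 115.5], [-89.93, 88.59], [15.96, 139.68], [-74.01, 254.01], [8.47, 105.57], [-167.45, 167.45]. Speed limits (degrees/s): [147.25, 147.25, 180, 180, 180, 180, 180].

## Interface

Orientations are given as a 3x3 rotation matrix whose columns are the frame's x, y, z axes.
In Python, from bench import * gives the robot as it stands.
- The arm moves only by the tool jog_arm, never from a script. Its argument "motion" is a list of rows, each a list of 7 numbers: the shift along the tool's x, y, z normalised to -1 to 1, where 1 is 200 mm, then the turn, a rotation vector about the tool's x, y, z normalised to -1 to 1, where 1 is 60 degrees, then the opening, from -1 (shut) to 1 (fully open). A call has 1 to 20 rows; each row is the pose to reach, as a shift and turn from the pose commanded when the call began, along the tool's axes at that moment; what a row does not reach only later rows make up. A row lasts 1/8 s, in which the tool goes at most 62.5 mm and 10.7 degrees, less where a joint would pass 70% of its speed; a pose out of reach is approached as far as the arm can. A call with a number of a shift or a turn outside -1 to 1 is refused whole. A call with a gripper value outside its range is refused whole. The fingers move at their own pace and stop on an object; the grip force is fixed at half the most. Time passes only in rows, so rows that repeat a pose let the fingers close. It gives the time, the measured TCP pose, the force and the opening at its end, in the units of the state.
- get_state(): the state, without advancing time (a new reading comes with each control period).
- capture(name): name is "scene" or "side" or "wrist"; returns a dict with "img" (384x512x3 uint8, blue, green, red), "fx", "fy", "cx", "cy" (pixels), "k1" (the pictures are not rectified: a ray, as slopes to the right and down, at radius r is drawn at 1 + k1 r^2 times it, then the intrinsics apply), "xyz" and "attitude" of the camera in the world. Camera axes: x right, y up, looking along -z (the intrinsics and any distortion apply to the point x, -y, -z); pixel columns grow to the right and rows downward; lengths in m; the calibration is good to about 2 mm. A picture is of the moment at which its call begins. There is no depth.
- finish_job(): hands the job in, once; it reports no verdict.
The state is a dict: "time": time; "q": joint angles; "joint_vel": joint speeds; "joint_efforts": joint torques, N m; "position": TCP position; "eef_rot": TCP orientation; "ft_force": force on the tool from outside, world axes, zero at the start; "wrist_torque": the same for the moment, N m; "finger_gap": finger opening in m.
Only numpy, scipy, OpenCV 4.12 (cv2) and the standard library are available. Lean on these libraries where they do the work, as an engineer would, in place of code of your own. Each camera call takes 0.05 s, during which the arm holds its last target.

## Task

Set the speed preset box for the stirrer: roll its knurled thumbwheel by the edge until the digit 4 stands centred in the little window, and leave it there. Only then press the green start button fully down and let it come back up. Leave the other things on the bench as they are.

Things in the scene. Friction and masses are not known exactly. Their poses are not given: they have to be found in the camera images.
- preset_box: the speed preset box: grey case 130 x 130 mm, flat top 70 mm above the bench, fixed. Origin: centre of its underside. z is up, its -x side is the front (operator's side), +y is the left seen from the front. On top, left to right: green start button, black and grey thumbwheel, black hood with the digit window
- wheel_rim_top (a point): highest point of the thumbwheel's rim, mid-width, 88 mm above the bench; fixed to the box, axes as the box. Wheel radius 40 mm, width 20 mm, axle level along the box's y. The hood begins 22 mm to the right (-y), its top 4.5 mm lower than this point. The rim rolls under a lightly pressed fingertip (about 1 N along the rim) and stays where it is left; no stops, no clicks
- thumbwheel (a joint): turn of the thumbwheel, rad; grows when the top of the rim moves away from the front (+x of the box). The digit centred in the window is the value / 0.6283, modulo 10: 4 stands centred at 2.513 and equally at 8.796 (whole turns of 6.283 apart). It may be rolled either way and may start between two digits
- window_centre (a point): centre of the digit in the window, 82 mm above the bench. Black hood 56 x 24 mm, opening 21 mm (front to back) x 18 mm; in it a white drum with black digits 14 mm high, upright for someone at the front; red marks beside the opening show its middle. The drum turns with the thumbwheel, a digit every 21 mm round it
- start_button (a joint): travel of the green start button in m: 0 is up, 0.006 fully down. It springs back and needs about 5 N to go fully down
- start_button_top (a point): centre of the top face of the round green start button, 26 mm across, 92 mm above the bench, in a black housing (42 mm across, 10 mm lower) on the left of the case top, towards the back; it is pressed straight down
- vial1_centre (a point): centre, half-way up, of a loose glass vial with white cap, 29 mm across and 98 mm high, standing beyond the box, near the stirrer stand; to be left alone
- sample_jar1_centre (a point): centre, half-way up, of a loose small sample jar with white cap, 33 mm across and 55 mm high, standing to the left of the box; to be left alone

How it is judged (in metres and radians):
On the way, in this order (a step that is already met when the one before it is completed fails the run):
1. the digit 4 stands still, centred in the window ((value of joint thumbwheel between -3.9269 and -3.6129 rad or value of joint thumbwheel between 2.3563 and 2.6703 rad or value of joint thumbwheel between 8.6395 and 8.9535 rad or value of joint thumbwheel between 14.9227 and 15.2367 rad) and velocity of joint thumbwheel between -0.05 and 0.05 rad/s), for 0.3 s.
2. the start button is pressed fully down with the 4 in the window ((value of joint thumbwheel between -3.9269 and -3.6129 rad or value of joint thumbwheel between 2.3563 and 2.6703 rad or value of joint thumbwheel between 8.6395 and 8.9535 rad or value of joint thumbwheel between 14.9227 and 15.2367 rad) and value of joint start_button above 0.0045 m), for 0.05 s.
At the end, for the whole second after the job is handed in: The thumbwheel stands still with the digit 4 within 0.157 rad (a quarter of a digit step) of the middle of the window, and the start button, after having been pressed at least 4.5 mm down, is up again (less than 1.5 mm down) (all of step 1 and value of joint start_button below 0.0015 m); the robot touches nothing.
It fails at once if the start button is pressed while the 4 is not in the window (value of joint start_button above 0.0045 m and not (value of joint thumbwheel between -3.9269 and -3.6129 rad or value of joint thumbwheel between 2.3563 and 2.6703 rad or value of joint thumbwheel between 8.6395 and 8.9535 rad or value of joint thumbwheel between 14.9227 and 15.2367 rad)).
It fails at once if the vial or the sample jar is shoved or knocked over (distance of any of vial1_centre, sample_jar1_centre from where it was at the start of the episode above 0.03 m or angle between any of vial1_centre, sample_jar1_centre's own z axis and vertical above 0.5 rad).
It also fails if it takes over 56 s, if anything falls off the work surface, if the arm or the gripper's body presses on something with over 40 N, if the wrist force passes 120 N, or if a joint passes its speed limit or range.

## Working session

There is one attempt and no reset: what is moved stays moved. The work goes in short steps, Python scripts to look and compute and a tool call to move; the robot and the scene stay as the last step left them, time stands still between calls to the robot, and variables do not carry over. Pictures are saved under pics/ and viewed, and the job is handed in when it is done.

Besides the shell and the picture viewer there is one more tool, called after "Request:" as name(argument=value, ...), one argument or row to a line, values as JSON. jog_arm: Moves the arm, as the interface text tells. Scaled input: -1 to 1 covers 200 mm each way for a shift and 60 degrees each way for a turn. Its arguments: {"type":"object","properties":{"motion":{"type":"array"}},"required":["motion"]}

```bash
mkdir -p pics; ls; python3 - <<'E'
from bench import *
import cv2
s=get_state()
for k in s: print(k,s[k])
for n in ("scene","side","wrist"):
    c=capture(n); cv2.imwrite(f"pics/{n}0.png",c["img"])
    print(n,{k:c[k] for k in c if k!="img"})
E
```

```text
pics
time 0.0
q [-65.48952166  26.83543985  -0.66393256  91.88148308   0.3425769
  61.3877158   -3.22531475]
joint_vel [ 0.09371779  0.03505697  0.01298864  0.00031033 -0.05164124  0.00241042
  0.1060833 ]
joint_efforts [-2.01023352e-05 -5.32388592e+01  2.16537406e-02 -2.51295072e+01
  1.14095959e-02  7.87832279e-03  1.19780469e-05]
position [0.29465352 0.57877918 0.24934058]
eef_rot [[ 8.91174774e-01 -7.10006518e-04  4.53659585e-01]
 [-4.53660126e-01 -1.64512051e-03  8.91173262e-01]
 [ 1.13585863e-04 -9.99998395e-01 -1.78819155e-03]]
ft_force [ 0.24072684 -0.39691004 -0.12692262]
wrist_torque [-0.03317584 -0.03425873 -0.00614052]
finger_gap 0.08550549182432396
scene {'fx': 376.4878116934514, 'fy': 376.4878116934514, 'cx': 256.1721087342892, 'cy': 193.2796297280564, 'k1': -0.12434780529810933, 'xyz': array([0.91261519, 0.67303039, 0.79931471]), 'attitude': array([[-0.75765692, -0.53215348,  0.3778474 ],
       [ 0.65256765, -0.62705429,  0.42539203],
       [ 0.01055698,  0.56887221,  0.82235817]])}
side {'fx': 466.66500462133496, 'fy': 466.66500462133496, 'cx': 258.4187899856661, 'cy': 194.63930075163518, 'k1': -0.19705059957579138, 'xyz': array([ 0.40956562, -0.61919476,  0.45572869]), 'attitude': array([[ 0.98183817,  0.0417349 , -0.18507298],
       [-0.18811817,  0.3406717 , -0.9211701 ],
       [ 0.02460419,  0.93925555,  0.34233557]])}
wrist {'fx': 344.62898561390176, 'fy': 344.62898561390176, 'cx': 256.1372887032389, 'cy': 192.00491326795168, 'k1': -0.03687207582978907, 'xyz': array([0.23254924, 0.60998177, 0.3726064 ]), 'attitude': array([[ 0.45355812, -0.85850816, -0.23926718],
       [ 0.89122399,  0.43624345,  0.12414288],
       [-0.00219894, -0.26954666,  0.96298482]])}
```

View pics/scene0.png

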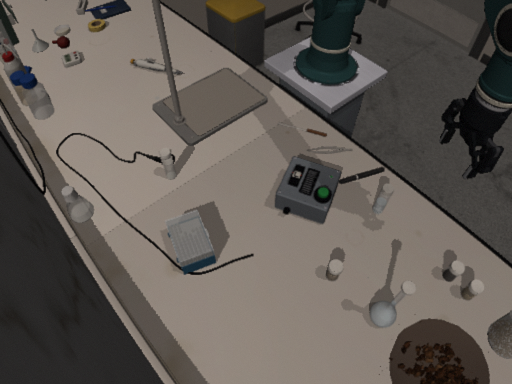

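View pics/side0.png

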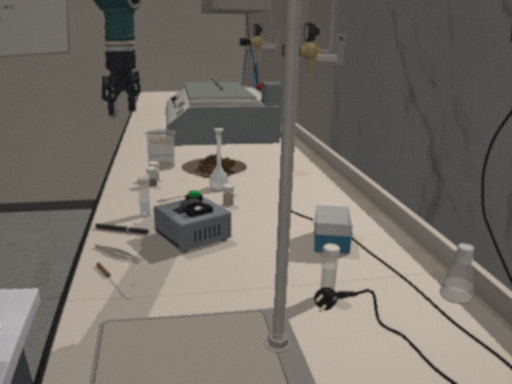

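View pics/wrist0.png

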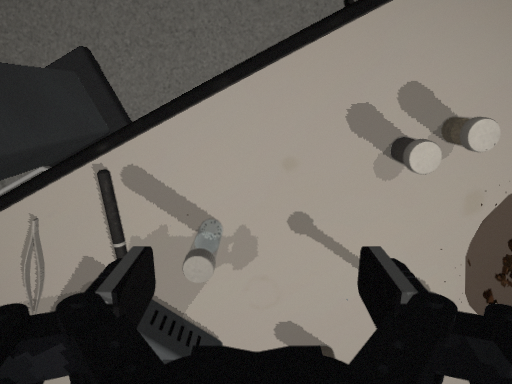

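The box shows in the scene view at about (308,185), with the button at (323,193). The jar candidate is at (335,268) and the vial near the stand at (168,163). Next I'll zoom in and measure.

```bash
cat > h.py <<'E'
from bench import *
import numpy as np, cv2
def ray(c,uv):
    uv=np.array(uv,float).reshape(-1,1,2)
    K=np.array([[c["fx"],0,c["cx"]],[0,c["fy"],c["cy"]],[0,0,1.]])
    p=cv2.undistortPoints(uv,K,np.array([c["k1"],0,0,0.]))[:,0]
    d=np.c_[p[:,0],-p[:,1],-np.ones(len(p))]
    return d@np.array(c["attitude"]).T
def onz(c,uv,z):
    d=ray(c,uv); o=np.array(c["xyz"]); return o+d*((z-o[2])/d[:,2])[:,None]
def proj(c,P):
    P=np.atleast_2d(P); q=(P-np.array(c["xyz"]))@np.array(c["attitude"])
    s=np.c_[q[:,0]/-q[:,2],-q[:,1]/-q[:,2]]; r2=(s**2).sum(1)[:,None]; s=s*(1+c["k1"]*r2)
    return s*[c["fx"],c["fy"]]+[c["cx"],c["cy"]]
def crop(c,x,y,w,h,k,name):
    cv2.imwrite("pics/"+name,cv2.resize(c["img"][y:y+h,x:x+w],None,fx=k,fy=k,interpolation=cv2.INTER_CUBIC))
E
python3 - <<'E'
from h import *
c=capture("scene"); crop(c,265,140,90,90,6,"s1.png")
g=c["img"].astype(int); m=((g[...,1]>g[...,2]+30)&(g[...,1]>g[...,0]+25))[140:230,265:355].astype(np.uint8)
n,l,st,ce=cv2.connectedComponentsWithStats(m); i=1+st[1:,4].argmax(); uv=ce[i]+[265,140]; print(st[i],uv,onz(c,uv,.092))
d=capture("side"); crop(d,145,180,100,75,8,"d1.png")
E
```

```text
[53 47 11 11 88] [322.94318182 192.05681818] [[0.46808328 0.40410645 0.092     ]]
```

View pics/s1.png

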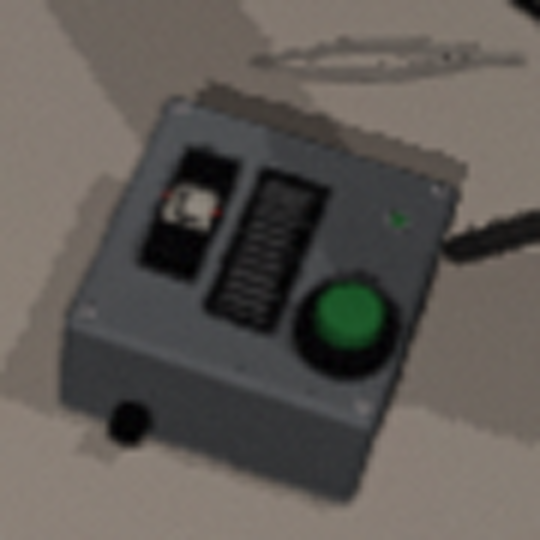

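View pics/d1.png

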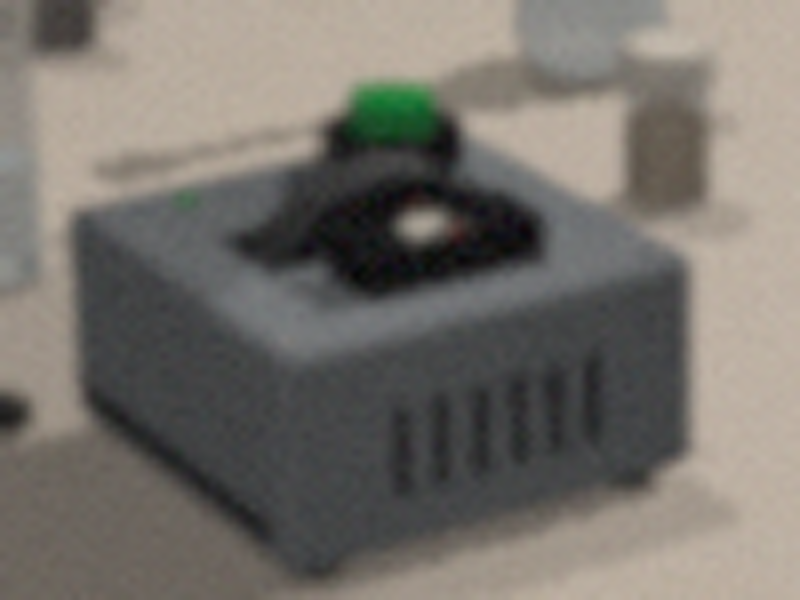

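```bash
python3 - <<'E'
from h import *
c=capture("scene")
f=lambda a:(np.array(a,float)+.5)/6-.5+[265,140]
P=onz(c,f([(175,103),(458,187),(365,425),(68,328)]),.07)
print(P,np.linalg.norm(P-np.roll(P,-1,0),axis=1),P.mean(0))
x=P[[2,3]].mean(0)-P[[0,1]].mean(0); print("xaxis yaw",np.degrees(np.arctan2(x[1],x[0])))
y=P[[1,2]].mean(0)-P[[0,3]].mean(0); print("yaxis yaw",np.degrees(np.arctan2(y[1],y[0]))-90)
print("button",onz(c,f([(350,315)]),.092))
print("wheel",onz(c,f([(268,250)]),.085), "window",onz(c,f([(191,211)]),.082),"red",onz(c,f([(166,200),(217,215)]),.083))
d=capture("side"); g=lambda a:(np.array(a,float)+.5)/8-.5+[145,180]
print("side button",onz(d,g([(395,95)]),.092),"window",onz(d,g([(425,222)]),.082))
P=onz(d,g([(80,212),(300,360),(690,262)]),.07);print(P,np.linalg.norm(np.diff(P,axis=0),axis=1))
print("jar",onz(c,[(335,275)],.0275),"vial",onz(c,[(168,165)],.049))
E
```

```text
[[0.43138993 0.27209325 0.07      ]
 [0.37271902 0.38037691 0.07      ]
 [0.48739578 0.43508162 0.07      ]
 [0.54389338 0.32794669 0.07      ]] [0.12315692 0.12705655 0.12111924 0.12560506] [0.45884953 0.35387462 0.07      ]
xaxis yaw 25.950053547575227
yaxis yaw 28.130145801882335
button [[0.46818471 0.40411804 0.092     ]]
wheel [[0.46586596 0.35866343 0.085     ]] window [[0.47381148 0.32356131 0.082     ]] red [[0.4782328  0.31354553 0.083     ]
 [0.46784773 0.33223846 0.083     ]]
side button [[0.46228721 0.3988451  0.092     ]] window [[0.46566383 0.32377559 0.082     ]]
[[0.37142641 0.37351069 0.07      ]
 [0.42921743 0.26238317 0.07      ]
 [0.53700938 0.31554157 0.07      ]] [0.12525625 0.12018702]
jar [[0.56839548 0.55096992 0.0275    ]] vial [[0.68292934 0.07140769 0.049     ]]
```

Box yaw is about 27° and the sizes check out. I'll move over the box with the tool's x along the box's x and the gripper shut, then look with the wrist camera.

Request:
jog_arm(
  motion=[
    [0.3, 0, -0.15, 0, -0.18, 0, -1],
    [0.6, 0, -0.3, 0, -0.36, 0, -1],
    [0.9, 0, -0.45, 0, -0.54, 0, -1],
    [0.9, 0, -0.45, 0, -0.72, 0, -1],
    [0.9, 0, -0.45, 0, -0.9, 0, -1],
    [0.9, 0, -0.45, 0, -0.9, 0, -1],
    [0.9, 0, -0.45, 0, -0.9, 0, -1],
  ],
)

```text
time: 1.23
position: [0.4143, 0.4176, 0.2503]
eef_rot: [[0.892, -0.0, -0.452], [0.452, 0.0, 0.892], [0.0, -1.0, 0.0]]
ft_force: [0.0, -0.1, -1.1]
finger_gap: -0.0001
```

```bash
python3 - <<'E'
from h import *
s=get_state(); print(s["time"],s["position"],s["finger_gap"],s["ft_force"]); print(np.array(s["eef_rot"]).round(3), np.array(s["q"]).round(1))
c=capture("wrist"); cv2.imwrite("pics/w1.png",c["img"])
R=np.array(s["eef_rot"]); print(R.T@(np.array([.462,.356,.18])-s["position"])/.2)
E
```

```text
1.225 [0.41426747 0.41762773 0.25029706] -6.182009412648833e-05 [ 0.02536938 -0.0908495  -1.06293952]
[[ 0.892 -0.    -0.452]
 [ 0.452  0.     0.892]
 [ 0.    -1.     0.   ]] [-41.8  21.3  -8.5 100.4   3.6  58.6  65.3]
[ 0.07355799  0.35144085 -0.38279202]
```

View pics/w1.png

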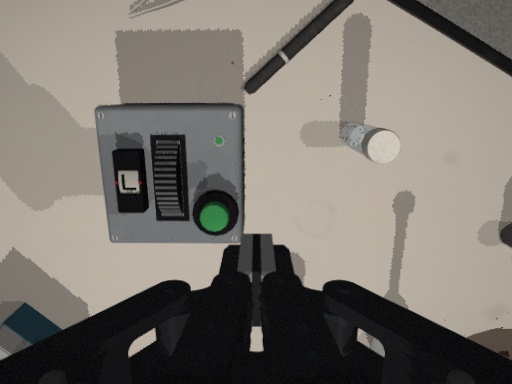

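```bash
python3 - <<'E'
from h import *
c=capture("wrist"); im=cv2.rotate(c["img"][140:225,100:200],cv2.ROTATE_180); cv2.imwrite("pics/w1z.png",cv2.resize(im,None,fx=7,fy=7,interpolation=cv2.INTER_CUBIC))
P=onz(c,[(97.5,105.5),(243,104.5),(242.5,242),(109,241.5)],.07)
print(P,np.linalg.norm(P-np.roll(P,-1,0),axis=1),P.mean(0))
x=P[[2,3]].mean(0)-P[[0,1]].mean(0); print(np.degrees(np.arctan2(x[1],x[0])))
y=P[[1,2]].mean(0)-P[[0,3]].mean(0); print(np.degrees(np.arctan2(y[1],y[0]))-90)
g=c["img"].astype(int); m=((g[...,1]>g[...,2]+40)&(g[...,1]>g[...,0]+30)).astype(np.uint8)
n,l,st,ce=cv2.connectedComponentsWithStats(m); i=1+st[1:,4].argmax(); uv=ce[i]; print(st[i],uv,"btn",onz(c,uv,.092))
print("wheel",onz(c,[(171,177)],.085),"win",onz(c,[(129,181)],.082))
m=((g[...,2]>g[...,1]+40)&(g[...,2]>g[...,0]+40)).astype(np.uint8)[140:225,100:200]
n,l,st,ce=cv2.connectedComponentsWithStats(m)
for i in range(1,n): print("red",st[i],ce[i]+[100,140],onz(c,ce[i]+[100,140],.0835))
E
```

```text
[[0.42044968 0.26801699 0.07      ]
 [0.36333602 0.37989494 0.07      ]
 [0.47758995 0.43594786 0.07      ]
 [0.5355239  0.32151776 0.07      ]] [0.12561309 0.12726308 0.12825985 0.12690314] [0.44922489 0.35134439 0.07      ]
25.534545331144063
26.947292690651025
[200 205  28  27 604] [213.50662252 217.68543046] btn [[0.45941421 0.39986254 0.092     ]]
wheel [[0.44504804 0.35182667 0.085     ]] win [[0.46602257 0.3199192  0.082     ]]
red [14 41  4  4 10] [115.7 182.3] [[0.47182778 0.31022988 0.0835    ]]
red [38 41  4  4 12] [139.5 182.5] [[0.46252092 0.32898665 0.0835    ]]
```

View pics/w1z.png

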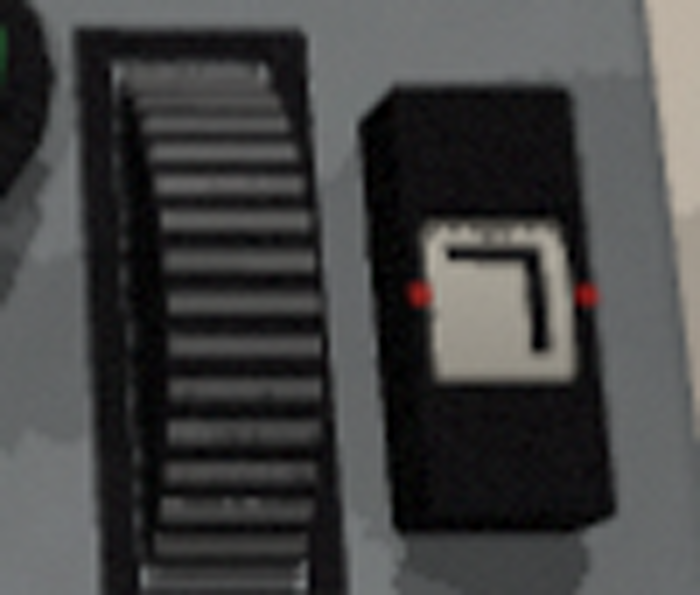

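It shows a 7, upside down in the raw picture at (129,181), about 1 mm to the front of the marks. So the wheel needs about −1.9 rad: rim top towards the front, roughly 75 mm of travel.

```bash
python3 - <<'E'
from h import *
c=capture("wrist");s=capture("scene");d=capture("side")
def tri(L):
    A=np.zeros((3,3));b=np.zeros(3)
    for cam,uv in L:
        r=ray(cam,[uv])[0]; r/=np.linalg.norm(r); M=np.eye(3)-np.outer(r,r); A+=M;b+=M@np.array(cam["xyz"])
    return np.linalg.solve(A,b)
B=[(c,(213.5,217.7)),(s,(322.94,192.06)),(d,(194,191.5))]
P=tri(B);print("button",P)
for pr in ([0,1],[0,2],[1,2]): print(pr,tri([B[i] for i in pr]))
S=onz(c,[(151.5,135),(186,134),(189,220),(156,221)],.07); print("slot",S,S.mean(0))
st=get_state();print(c["xyz"])
print("slot scene",onz(s,(np.array([(262,170),(333,187),(277,335),(204,308)])+.5)/6-.5+[265,140],.07).mean(0))
E
```

```text
button [0.46285006 0.40154534 0.08834813]
[0, 1] [0.46265308 0.40054613 0.08322051]
[0, 2] [0.46125625 0.40010341 0.0908734 ]
[1, 2] [0.46426857 0.40314778 0.08930798]
slot [[0.42285464 0.31976223 0.07      ]
 [0.40836383 0.346537   0.07      ]
 [0.48031902 0.38143665 0.07      ]
 [0.4953856  0.35412921 0.07      ]] [0.45173077 0.35046627 0.07      ]
[0.35192564 0.38672542 0.37344676]
slot scene [0.45536359 0.35188194 0.07      ]
```

Request:
jog_arm(
  motion=[
    [0.03, 0.1, -0.2, 0, 0, 0, -1],
    [0.07, 0.3, -0.385, 0, 0, 0, -1],
    [0.07, 0.5, -0.385, 0, 0, 0, -1],
    [0.07, 0.59, -0.385, 0, 0, 0, -1],
    [0.07, 0.59, -0.385, 0, 0, 0, -1],
    [0.07, 0.59, -0.385, 0, 0, 0, -1],
  ],
)

```text
time: 2.22
position: [0.4623, 0.3566, 0.1338]
eef_rot: [[0.89, 0.002, -0.455], [0.455, 0.002, 0.89], [0.003, -1.0, 0.001]]
ft_force: [-0.9, 0.3, 0.2]
finger_gap: 0.0002
```

```bash
python3 - <<'E'
from h import *
s=get_state(); print(s["time"],s["position"],s["ft_force"])
c=capture("wrist"); cv2.imwrite("pics/w2.png",c["img"])
p=np.array(s["position"]);R=np.array(s["eef_rot"]); print("tip px",proj(c,p+R[:,1]*.019), "wheel",proj(c,[.453,.351,.088]))
d=capture("side"); crop(d,120,150,130,100,6,"d2.png")
E
```

```text
2.225 [0.46231897 0.35656029 0.13376144] [-0.9015425   0.32817018  0.1690756 ]
tip px [[254.91611427 255.49368457]] wheel [[253.63865252 213.20109073]]
```

View pics/w2.png

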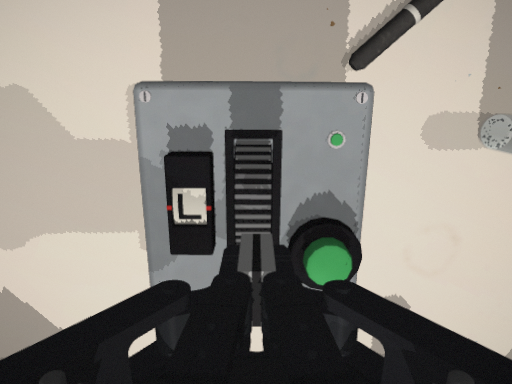

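View pics/d2.png

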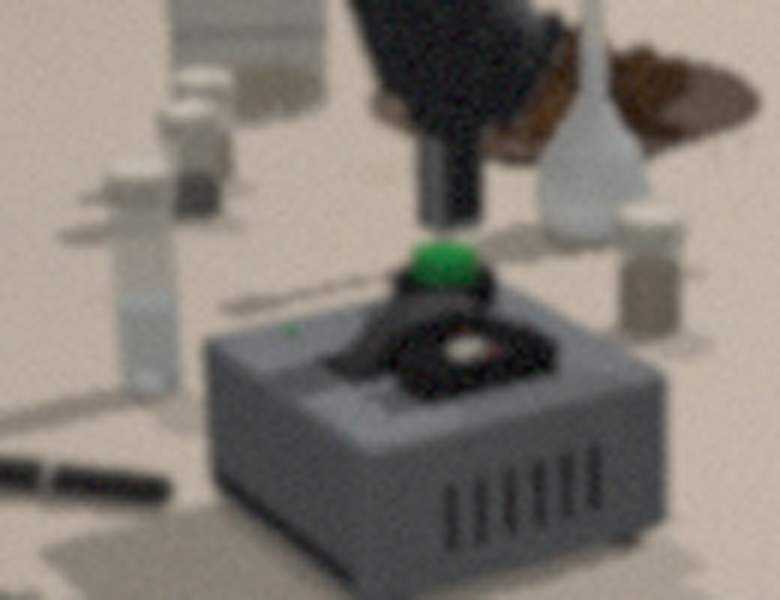

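The tip is laterally in line with the wheel (column ≈254), about 10 mm behind its top, and the window stays in view at (189,207). Descending.

Request:
jog_arm(
  motion=[
    [0, 0.06, 0, 0, 0, 0, -1],
    [0, 0.11, 0, 0, 0, 0, -1],
    [0, 0.12, 0, 0, 0, 0, -1],
    [0, 0.12, 0, 0, 0, 0, -1],
  ],
)

```text
time: 2.82
position: [0.4618, 0.3551, 0.1079]
eef_rot: [[0.891, -0.0, -0.454], [0.454, -0.0, 0.891], [-0.001, -1.0, -0.0]]
ft_force: [-0.0, 0.1, 0.2]
finger_gap: -0.0001
```

Request:
jog_arm(
  motion=[
    [0, 0.005, 0, 0, 0, 0, -1],
    [0, 0.01, 0, 0, 0, 0, -1],
    [0, 0.01, 0, 0, 0, 0, -1],
  ],
)

```text
time: 3.2
position: [0.4624, 0.3555, 0.1069]
eef_rot: [[0.891, 0.001, -0.454], [0.454, 0.001, 0.891], [0.001, -1.0, 0.0]]
ft_force: [1.1, 0.2, 3.4]
finger_gap: -0.0002
```

Contact: TCP z is 0.107, as the heights predict, with a 3.4 N press. First stroke, 20 mm towards the front.

Request:
jog_arm(
  motion=[
    [-0.02, 0.002, 0, 0, 0, 0, -1],
    [-0.04, 0.002, 0, 0, 0, 0, -1],
    [-0.06, 0.002, 0, 0, 0, 0, -1],
    [-0.08, 0.002, 0, 0, 0, 0, -1],
    [-0.1, 0.002, 0, 0, 0, 0, -1],
    [-0.1, 0.002, 0, 0, 0, 0, -1],
  ],
)

```text
time: 3.95
position: [0.4443, 0.3464, 0.1068]
eef_rot: [[0.891, 0.001, -0.454], [0.454, 0.001, 0.891], [0.001, -1.0, 0.0]]
ft_force: [-0.3, -1.1, 6.1]
finger_gap: 0.0001
```

```bash
cat > win.py <<'E'
from h import *
import sys
s=get_state(); print(s["time"],np.round(s["position"],4),np.round(s["ft_force"],1))
c=capture("wrist"); u,v=[int(a) for a in proj(c,[.4655,.3195,.082])[0]]; print(u,v)
im=cv2.rotate(c["img"][max(v-40,0):v+40,u-40:u+40],cv2.ROTATE_180); cv2.imwrite("pics/"+sys.argv[1],cv2.resize(im,None,fx=6,fy=6,interpolation=cv2.INTER_CUBIC))
E
python3 win.py v3.png
```

```text
3.95 [0.4443 0.3464 0.1068] [-0.3 -1.1  6.1]
184 262
```

View pics/v3.png

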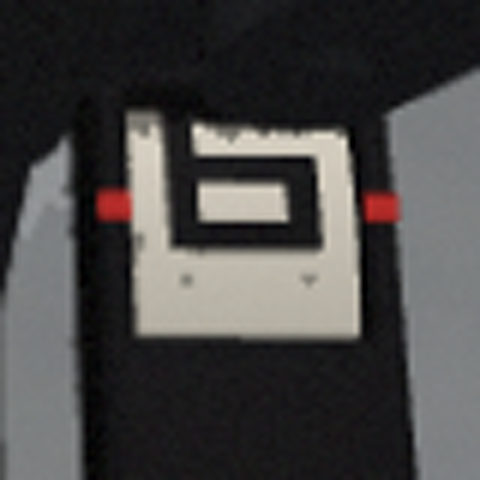

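It rolls well: the 6 is entering, with about 0.5 rad turned. Two more strokes of the same size.

Request:
jog_arm(
  motion=[
    [0, -0.05, 0, 0, 0, 0, -1],
    [0.1, -0.05, 0, 0, 0, 0, -1],
    [0.1, -0.03, 0, 0, 0, 0, -1],
    [0.1, 0, 0, 0, 0, 0, -1],
    [0.08, 0, 0, 0, 0, 0, -1],
    [0.06, 0, 0, 0, 0, 0, -1],
    [0.04, 0, 0, 0, 0, 0, -1],
    [0.02, 0, 0, 0, 0, 0, -1],
    [0, 0, 0, 0, 0, 0, -1],
    [0, 0, 0, 0, 0, 0, -1],
    [0, -0.05, 0, 0, 0, 0, -1],
    [0.1, -0.05, 0, 0, 0, 0, -1],
    [0.1, -0.03, 0, 0, 0, 0, -1],
    [0.1, 0, 0, 0, 0, 0, -1],
    [0.08, 0, 0, 0, 0, 0, -1],
    [0.06, 0, 0, 0, 0, 0, -1],
    [0.04, 0, 0, 0, 0, 0, -1],
    [0.02, 0, 0, 0, 0, 0, -1],
    [0, 0, 0, 0, 0, 0, -1],
    [0, 0, 0, 0, 0, 0, -1],
  ],
)

```text
time: 6.5
position: [0.4438, 0.346, 0.1067]
eef_rot: [[0.891, 0.001, -0.455], [0.455, 0.0, 0.891], [0.001, -1.0, 0.0]]
ft_force: [-1.0, -1.0, 9.2]
finger_gap: 0.0003
```

```bash
python3 win.py v4.png
```

```text
6.5 [0.4438 0.346  0.1067] [-1.  -1.   9.2]
184 263
```

View pics/v4.png

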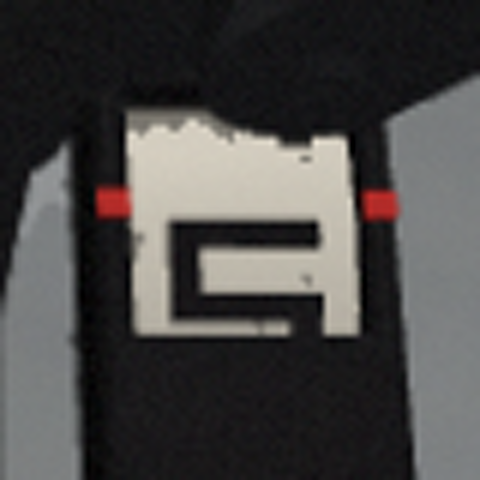

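The 5 has passed to the front and the value is about 4.6, so roughly 15 mm of rim remains. I'll do one 15 mm stroke with lighter pressing, then lift and check.

Request:
jog_arm(
  motion=[
    [0, -0.05, 0, 0, 0, 0, -1],
    [0.08, -0.05, 0, 0, 0, 0, -1],
    [0.08, -0.03, 0, 0, 0, 0, -1],
    [0.08, -0.003, 0, 0, 0, 0, -1],
    [0.065, -0.003, 0, 0, 0, 0, -1],
    [0.05, -0.003, 0, 0, 0, 0, -1],
    [0.035, -0.003, 0, 0, 0, 0, -1],
    [0.02, -0.003, 0, 0, 0, 0, -1],
    [0.005, -0.003, 0, 0, 0, 0, -1],
    [0.005, -0.003, 0, 0, 0, 0, -1],
    [0.005, -0.003, 0, 0, 0, 0, -1],
    [0.005, -0.06, 0, 0, 0, 0, -1],
    [0.005, -0.15, 0, 0, 0, 0, -1],
    [-0.1, -0.25, 0, 0, 0, 0, -1],
    [-0.1, -0.25, 0, 0, 0, 0, -1],
    [-0.1, -0.25, 0, 0, 0, 0, -1],
  ],
)

```text
time: 8.55
position: [0.4267, 0.3371, 0.1562]
eef_rot: [[0.891, 0.001, -0.454], [0.454, 0.0, 0.891], [0.001, -1.0, 0.0]]
ft_force: [-0.2, 0.1, -0.1]
finger_gap: -0.0001
```

```bash
python3 win.py v5.png
```

```text
8.55 [0.4267 0.3371 0.1562] [-0.2  0.1 -0.1]
202 254
```

View pics/v5.png

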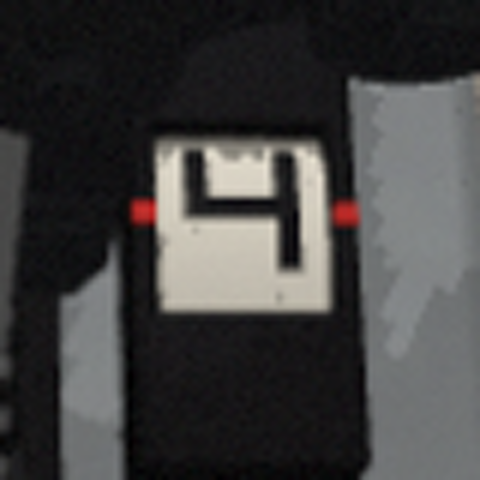

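The 4 stands between the red marks: digit centre row ≈211, marks ≈212, with about ±40 px of tolerance. Next, move over the button.

Request:
jog_arm(
  motion=[
    [0.15, 0, 0.1, 0, 0, 0, -1],
    [0.295, 0, 0.2, 0, 0, 0, -1],
    [0.295, 0.08, 0.2, 0, 0, 0, -1],
    [0.295, 0.08, 0.2, 0, 0, 0, -1],
    [0.295, 0.08, 0.2, 0, 0, 0, -1],
  ],
)

```text
time: 9.22
position: [0.4604, 0.3984, 0.1394]
eef_rot: [[0.891, -0.001, -0.454], [0.454, -0.001, 0.891], [-0.001, -1.0, -0.001]]
ft_force: [-0.7, 0.9, -0.3]
finger_gap: -0.0003
```

```bash
python3 win.py v6.png; python3 - <<'E'
from h import *
c=capture("wrist"); cv2.imwrite("pics/w6.png",c["img"])
d=capture("side"); crop(d,140,140,110,90,6,"d6.png")
s=capture("scene"); crop(s,265,130,90,90,6,"s6.png")
st=get_state();p=np.array(st["position"]);R=np.array(st["eef_rot"])
print(proj(c,[[.461,.4,.092],p+R[:,1]*.019]))
E
```

```text
9.225 [0.4604 0.3984 0.1394] [-0.7  0.9 -0.3]
120 170
[[257.13544229 232.97235332]
 [255.83366212 256.96872178]]
```

View pics/v6.png

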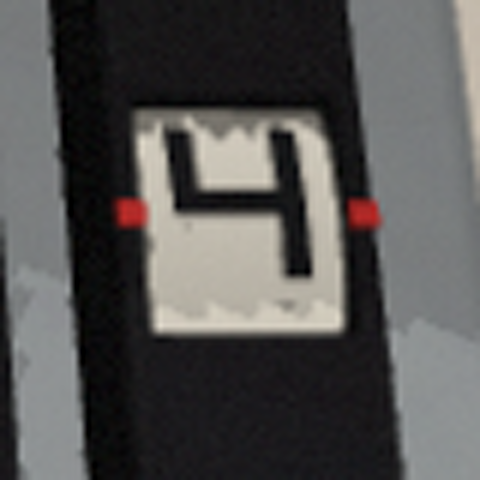

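View pics/w6.png

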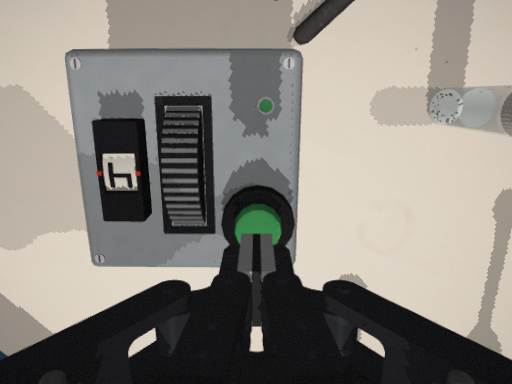

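View pics/d6.png

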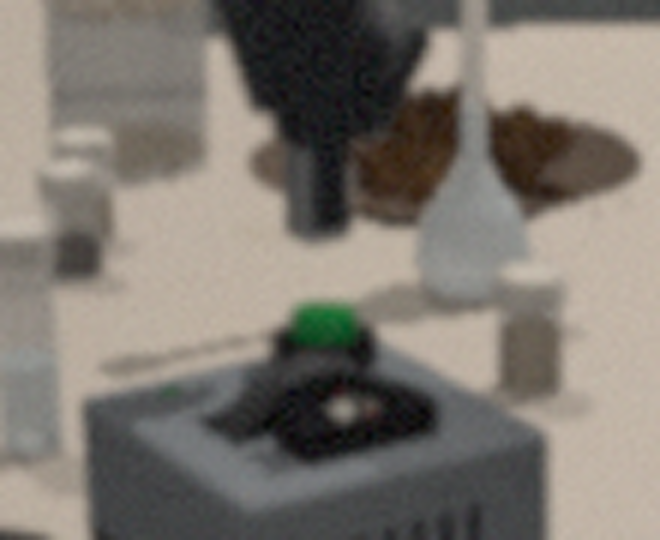

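View pics/s6.png

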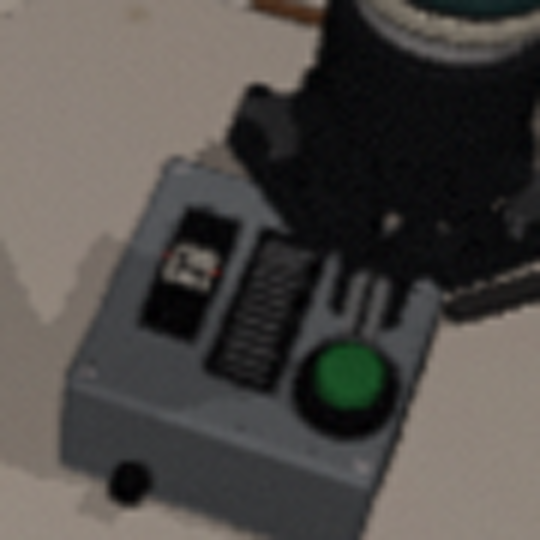

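The 4 is within about 1 mm of the marks, to the back side. Before pressing, I'll check the button position from its housing circle in this nearer view (≈(258,222)).

```bash
python3 - <<'E'
from h import *
c=capture("wrist"); g=c["img"].astype(int)
m=((g[...,1]>g[...,2]+30)&(g[...,1]>g[...,0]+20)).astype(np.uint8); m[:180]=0
ct=max(cv2.findContours(m,cv2.RETR_EXTERNAL,cv2.CHAIN_APPROX_NONE)[0],key=cv2.contourArea)[:,0]
up=ct[ct[:,1]<230].astype(float)
def circ(P):
    A=np.c_[2*P[:,:2],np.ones(len(P))]; s=np.linalg.lstsq(A,(P[:,:2]**2).sum(1),rcond=None)[0]; return s[:2],np.sqrt(s[2]+s[:2]@s[:2])
print("green",circ(onz(c,up,.092)))
dk=(g.max(2)<40)
pts=[]
for a in np.radians(np.arange(200,341,5)):
    for r in np.arange(48,20,-.5):
        u,v=257.5+r*np.cos(a),222+r*np.sin(a)
        if dk[int(round(v)),int(round(u))]: pts.append((u,v));break
print("housing",circ(onz(c,pts,.082)))
s=get_state();R=np.array(s["eef_rot"]);print(R.T@(np.array([.460,.3985,.111])-s["position"])/.2)
E
```

```text
green (array([0.45728864, 0.39841433]), np.float64(0.012005234583829915))
housing (array([0.4589687 , 0.39831262]), np.float64(0.020847865765904847))
[-0.00579337  0.14724857 -0.00128508]
```

The circle fits match the given sizes, with the centre at about (0.458, 0.3985). Pressing straight down and holding to read the force.

Request:
jog_arm(
  motion=[
    [-0.01, 0.06, 0, 0, 0, 0, -1],
    [-0.01, 0.12, 0, 0, 0, 0, -1],
    [-0.01, 0.14, 0, 0, 0, 0, -1],
    [-0.01, 0.155, 0, 0, 0, 0, -1],
    [-0.01, 0.165, 0, 0, 0, 0, -1],
    [-0.01, 0.175, 0, 0, 0, 0, -1],
    [-0.01, 0.177, 0, 0, 0, 0, -1],
    [-0.01, 0.177, 0, 0, 0, 0, -1],
  ],
)

```text
time: 10.48
position: [0.4588, 0.3985, 0.1051]
eef_rot: [[0.891, 0.0, -0.454], [0.454, -0.0, 0.891], [-0.0, -1.0, -0.0]]
ft_force: [-3.1, -3.1, 6.4]
finger_gap: -0.0001
```

```bash
python3 win.py v7.png
```

```text
10.475 [0.4588 0.3985 0.1051] [-3.1 -3.1  6.4]
89 189
```

The tip is at 0.086, which is 5.9 mm down, at 6.4 N. A slight extra push makes sure it bottoms, then lift away.

Request:
jog_arm(
  motion=[
    [0, 0.006, 0, 0, 0, 0, -1],
    [0, 0.01, 0, 0, 0, 0, -1],
    [0, 0.01, 0, 0, 0, 0, -1],
  ],
)

```text
time: 10.9
position: [0.4589, 0.3985, 0.1049]
eef_rot: [[0.891, 0.0, -0.454], [0.454, -0.0, 0.891], [0.0, -1.0, -0.0]]
ft_force: [-6.3, -6.4, 18.4]
finger_gap: -0.0001
```

Request:
jog_arm(
  motion=[
    [0, -0.03, 0, 0, 0, 0, -1],
    [0, -0.1, 0, 0, 0, 0, -1],
    [0, -0.25, 0, 0, 0, 0, -1],
    [0, -0.4, 0, 0, 0, 0, -1],
    [-0.1, -0.4, 0.1, 0, 0, 0, -1],
    [-0.1, -0.4, 0.1, 0, 0, 0, -1],
    [-0.1, -0.4, 0.1, 0, 0, 0, -1],
  ],
)

```text
time: 11.78
position: [0.4326, 0.4071, 0.1826]
eef_rot: [[0.891, 0.001, -0.454], [0.454, 0.0, 0.891], [0.001, -1.0, -0.0]]
ft_force: [0.2, 0.5, 0.1]
finger_gap: -0.0
```

```bash
python3 win.py v8.png; python3 - <<'E'
from h import *
c=capture("wrist"); cv2.imwrite("pics/w8.png",c["img"])
E
```

```text
11.775 [0.4326 0.4071 0.1826] [0.2 0.5 0.1]
117 186
```

View pics/v8.png

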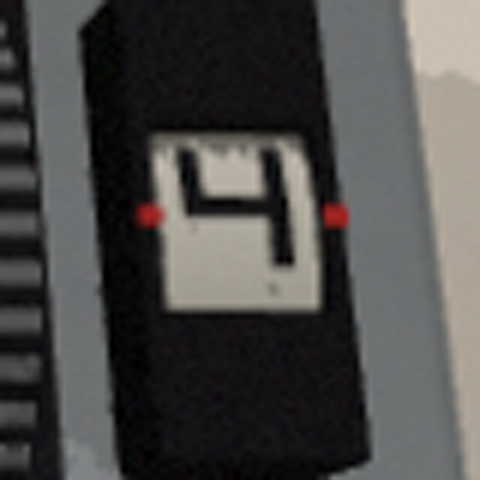

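View pics/w8.png

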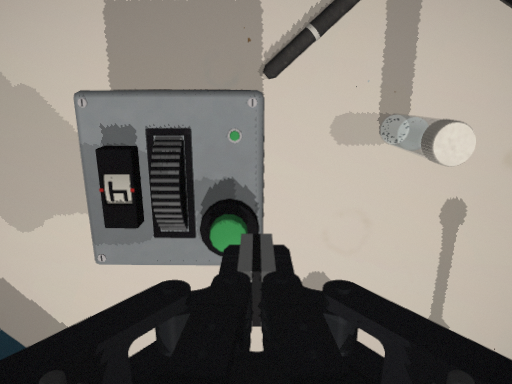

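The force rose to 18 N with no further travel, so the button bottomed out. It is up again at (228,235), the 4 is still at the marks at (119,188), and the tool is clear with about 0 N. Handing in.

```bash
python3 -c "
from bench import *
print(finish_job())"
```

```text
the job is handed in; nothing more can be done
None
```

I rolled the thumbwheel back from 7 to 4 and then pressed the green start button to its stop. The job went in at about 12 s of the 56 s allowed. It reports no verdict, so what follows is from my own checks.

- **Wheel:** it took four fingertip strokes of 20, 20, 20 and 15 mm towards the front, pressing up to about 9 N. The last picture, taken after the press, shows the 4 at the red marks. It is about 1 mm to the back of centre, roughly 0.03 rad against the 0.157 rad allowed.
- **Button:** the fingertip went 5.9 mm below the button's rest height at 6.4 N. A further push raised the force to 18 N with only 0.2 mm more travel, so it was at its stop. After the lift it looks up again.
- **Robot at hand-in:** it was clear of everything, with about 0 N at the wrist.
- **Vial and jar:** the arm never went near either one, but I took no separate picture of them at the end.
- **Disagreement:** the scene camera placed the box and button about 6–10 mm from where the wrist camera did. I used the wrist camera, and its positions held when the fingertip touched the wheel and the button.

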